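# Probe a slide channel and flag its depth

## Task

Take the depth gauge from its stand, set its sprung probe into the channel of the aluminium block that is nearer the robot, press down with 12 to 25 N until the foot sits flat on the block, hold it so for a moment and leave it standing there; the probe keeps its reading, so never push it in anywhere else. Then read it: if the channel is at least 10 mm deep slide the flag fully to the left end of its track (+y, the robot's left), if it is shallower slide it fully to the right end. Leave the dishes and the jar where they are.

Things in the scene. Friction and masses are not known exactly. Their poses are not given: they have to be found in the camera images.
- gauge: Depth gauge, 0.25 kg, upright in its stand, underside 30 mm above the table. Steel foot 40 (its x) x 44 (y) x 8 mm; black body 30 (x) x 26 (y) mm, from 8 to 54 mm above the underside: grip it across the 26 mm. On top two thin steel posts (a fork) at y = +-9 mm, ending 64 mm above the underside, with the probe's brass tail between them. Origin: centre of the foot's underside, z up.
- probe (a joint): How far the gauge's probe is pushed in, m: 0 (start) fully out, standing 18 mm out of the foot; at most 0.016. Foot flat: channel depth = 0.018 minus this. It takes 6 N (brake) plus 100 N/m (spring) and stays where pushed. The brass tail on top rises equally, its end 56 mm above the foot's underside at 0: tail below the fork's tips means deeper than 10 mm, above them shallower.
- probe_tip (a point): Centre of the lower end of the probe, a 5 mm round steel pin on the gauge's axis.
- block: Fixed aluminium slide block 110 (its x) x 120 (its y) x 30 mm high, let into the worktop so that its top face is 22 to 30 mm above the table. Two straight channels in its top along its y, 6.5 mm wide, 100 mm long, ends closed, centred at x = -28 mm (nearer the robot, the one to probe) and x = +28 mm (not to be probed). Origin: centre of the underside, 30 mm below the top face.
- channel (a point): Middle of the mouth of the channel nearer the robot, in the plane of the block's top face; its x points across the channel, away from the robot. The channel is 5 to 7.5 mm or 12.5 to 15 mm deep, never in between.
- stand: Fixed grey stand of the gauge, 70 x 70 x 30 mm, with a 16 mm hole through its middle in which the probe hangs. Origin: centre of the underside, on the table.
- flag (a joint): Position of the flag's slider along its track, m: 0 at the right end (-y), 0.12 at the left end (+y); starts near the middle, stays where it is left, about 1.5 N of friction.
- flag_top (a point): Centre of the top of the flag's black slider grip, 54 mm above the table; the grip is 28 mm (across the track) x 20 mm (along it) x 40 mm tall and stands on an aluminium track 40 x 170 x 14 mm. Its y axis points along the track to the left end; pinch the grip along or across the track, or push it.
- dishes: Bystander: stack of three closed culture dishes, 92 mm across, 45 mm high. Origin: centre of the underside.
- jar: Bystander: glass jar with brass lid, 60 mm across, 75 mm high. Origin: centre of the underside.

How it is judged:
By the outcome, as a careful person would: the job done as asked, in the order asked, and still so for the second after the job is handed in, with the robot touching nothing.
It also fails if it takes over 66 s, if anything falls off the work surface, if the arm or the gripper's body presses on something with over 40 N, if the wrist force passes 120 N, or if a joint passes its speed limit or range.

## Robot

A 6-joint arm with a two-finger parallel gripper is mounted at the origin on the work surface. World frame = base frame: x ahead of the robot, y to its left, z up, the work surface at z = 0. Lengths are in m, angles in rad, forces in N, time in s.
With the tool pointing down it reaches from about 0.25 to 0.775 m from the base axis. Payload 4 kg.
Tool frame: the origin (TCP) lies midway between the tips of the shut fingers; the grasp point (between the pads) lies 19 mm behind it (robot.grasp_offset is the distance from the TCP to the grasp point, in m); z points along the fingers, y is the direction in which the jaws open and shut (so a half turn about z gives the same grasp; the last joint's range is limited). The gripper opens to 94 mm and grips with 3 to 60 N. Pads are 16 mm wide; open, the fingers measure 119 mm over their backs; the gripper's body (75 mm by 177 mm) begins 78 mm behind the grasp point.
Start: joints at [1.141, 0.087, 1.371, -0, 1.684, -0.103], TCP at [0.177, 0.521, 0.206] pointing down, gripper open.
Joint ranges: [-3.1, 3.1], [-0.76, 2.03], [0.27, 2.55], [-1.08, 4.22], [0.17, 2.65], [-2.57, 2.57]. Speed limits (rad/s): [2.79, 2.79, 3.14, 3.14, 3.14, 3.14].

## Interface

Orientations are given as [roll, pitch, yaw] about the fixed x, y, z axes, in that order (R = Rz(yaw) Ry(pitch) Rx(roll)).
In Python, from bench import status, viewer, order, robot gives the robot as it stands. The module is installed in compiled form; this text tells all that it offers.
- The arm moves only by the tool move_arm, never from a script. Its argument "targets" is a list of rows, each a list of 3 entries, a list of its own where there are three numbers: the shift along the tool's x, y, z in mm, then the turn, a rotation vector about the tool's x, y, z in degrees, then the opening, from -1 (shut) to 1 (fully open). A call has 1 to 20 rows; each row is the pose to reach, as a shift and turn from the pose commanded when the call began, along the tool's axes at that moment; what a row does not reach only later rows make up. A row lasts 1/8 s, in which the tool goes at most 62.5 mm and 10.7 degrees, less where a joint would pass 70% of its speed; a pose out of reach is approached as far as the arm can. A call with a gripper value outside its range is refused whole. The fingers move at their own pace and stop on an object; the grip force is fixed at half the most. Time passes only in rows, so rows that repeat a pose let the fingers close. It gives the time, the measured TCP pose, the force and the opening at its end, in the units of the state.
- status.get_obs(): the state, without advancing time (a new reading comes with each control period).
- viewer.snapshot(name): name is "side" or "top" or "wrist"; returns the picture (420x560x3 uint8, red, green, blue); there is no depth.
- viewer.camera_model(name): a dict with "K" (3x3 intrinsics, pixels), "xyz" and "attitude" of the camera in the world; the wrist camera has in their place "T_tool_cam" (4x4, takes a point from camera to tool coordinates, whose origin is the TCP and whose axes are the flange's). Camera axes: x right, y up, looking along -z (the intrinsics and any distortion apply to the point x, -y, -z); pixel columns grow to the right and rows downward; lengths in m; the calibration is good to about 2 mm. A picture is of the moment at which its call begins: read the wrist's pose just before it. camera_model takes no time and is no camera call.
- order.close_job(): hands the job in, once; it reports no verdict.
The state is a dict: "time": time; "joint_positions": joint angles; "qvel": joint speeds; "joint_torque": joint torques, N m; "tool_pos": TCP position; "ee_rot": TCP orientation; "wrist_force": force on the tool from outside, world axes, zero at the start; "wrist_torque": the same for the moment, N m; "width": finger opening in m.
Only numpy, scipy, OpenCV 4.12 (cv2) and the standard library are available. Lean on these libraries where they do the work, as an engineer would, in place of code of your own. Each camera call takes 0.05 s, during which the arm holds its last target. There are 200 camera calls.

## Working session

There is one attempt and no reset: what is moved stays moved. The work goes in short steps, Python scripts to look and compute and a tool call to move; the robot and the scene stay as the last step left them, time stands still between calls to the robot, and variables do not carry over. Pictures are saved under pics/ and viewed, about 8 in all and at most 12, crops included, and the job is handed in when it is done.

Besides the shell and the picture viewer there is one more tool, called after "Request:" as a command line: name --argument value ..., lists and objects as JSON in quotes. move_arm: Moves the arm, as the interface text tells. Its arguments: {"type":"object","properties":{"targets":{"type":"array"}},"required":["targets"]}

```bash
mkdir -p pics
cat > h.py <<'E'
import numpy as np, cv2
from bench import status, viewer, order, robot
from scipy.spatial.transform import Rotation as Ro
def snap(n,f):
    o=status.get_obs(); im=viewer.snapshot(n); cv2.imwrite('pics/'+f,im[:,:,::-1]); return o,im
def rot(a):
    a=np.array(a,float)
    return a if a.shape==(3,3) else Ro.from_euler('xyz',a).as_matrix()
def cam(n,o=None):
    m=viewer.camera_model(n); K=np.array(m['K'])
    if 'T_tool_cam' in m:
        T=np.array(m['T_tool_cam']);R=rot(o['ee_rot']);return K,R@T[:3,:3],R@T[:3,3]+np.array(o['tool_pos']),m
    return K,rot(m['attitude']),np.array(m['xyz']),m
def ray(c,uv):
    K,R,p,m=c; d=m.get('dist',m.get('distortion'))
    x=cv2.undistortPoints(np.array([[uv]],float),K,None if d is None else np.array(d,float))[0,0]
    return p,R@np.array([x[0],-x[1],-1.])
def onz(c,uv,z):
    p,d=ray(c,uv); return p+d*(z-p[2])/d[2]
def proj(c,P):
    K,R,p,m=c; q=R.T@(np.array(P)-p); q=q*[1,-1,-1]; d=m.get('dist',m.get('distortion'))
    return cv2.projectPoints(q.reshape(1,1,3),np.zeros(3),np.zeros(3),K,None if d is None else np.array(d,float))[0][0,0]
E
python3 - <<'E'
from h import *
for n in ['top','side','wrist']:
    o,im=snap(n,n+'0.png'); print(n,viewer.camera_model(n))
print(status.get_obs(),robot.grasp_offset)
a=cv2.imread('pics/top0.png');cv2.imwrite('pics/t0.png',a)
E
```

```text
top {'K': array([[453.68006567,   0.        , 274.52208475],
       [  0.        , 453.68006567, 210.10659599],
       [  0.        ,   0.        ,   1.        ]]), 'xyz': array([ 0.54410004, -0.02177484,  0.86156534]), 'attitude': array([ 0.1213566 , -0.00235876, -1.553248  ])}
side {'K': array([[447.41607434,   0.        , 283.46090506],
       [  0.        , 447.41607434, 201.88439076],
       [  0.        ,   0.        ,   1.        ]]), 'xyz': array([ 0.38704055, -0.6471749 ,  0.83249114]), 'attitude': array([ 0.73386406, -0.0097078 , -0.3892598 ])}
wrist {'K': array([[313.86127778,   0.        , 274.10543847],
       [  0.        , 313.86127778, 204.40023901],
       [  0.        ,   0.        ,   1.        ]]), 'T_tool_cam': array([[ 4.19146483e-04,  9.69245237e-01,  2.46096515e-01,
         7.12690285e-02],
       [ 9.99999912e-01, -4.05897623e-04, -1.04561042e-04,
         6.58015786e-04],
       [-1.45530113e-06,  2.46096537e-01, -9.69245322e-01,
        -1.78945055e-01],
       [ 0.00000000e+00,  0.00000000e+00,  0.00000000e+00,
         1.00000000e+00]])}
{'time': 0.15, 'joint_positions': array([ 1.14089421e+00,  8.77959997e-02,  1.37186411e+00,  2.05740533e-05,
        1.68359122e+00, -1.03077637e-01]), 'qvel': array([-2.07339853e-03,  1.42042431e-05, -4.34460771e-03, -1.10291232e-03,
        2.01044540e-03, -5.58641043e-04]), 'joint_torque': array([ 1.55217895e-03, -3.40641868e+01, -3.02795756e+01,  7.18957046e-02,
        3.04959167e-02, -8.89830221e-05]), 'tool_pos': array([0.17638716, 0.52052234, 0.20458897]), 'ee_rot': array([-3.13994488e+00, -1.91009012e-04,  2.81477031e+00]), 'wrist_force': array([ 0.875057  , -0.13612967,  0.47941759]), 'wrist_torque': array([-0.05467245, -0.00034934,  0.00272089]), 'width': 0.09403850349581654} 0.0188
```

View pics/top0.png

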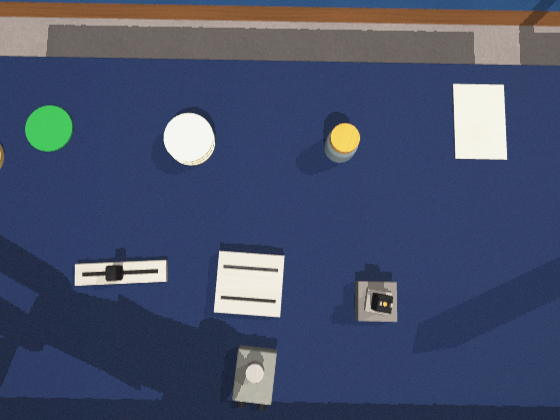

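View pics/side0.png

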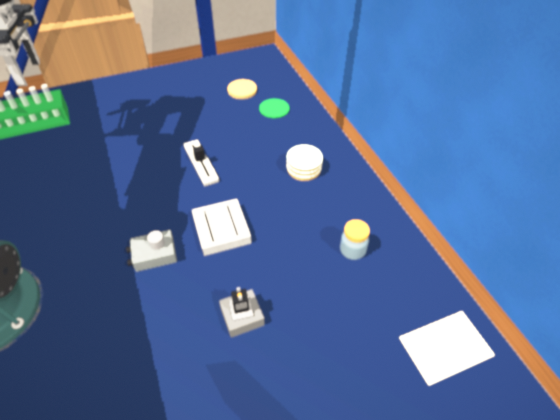

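The top view shows the flag track at about (121,272), the block at (250,284) with its near channel at y≈300, and the stand and gauge at (378,301). The dishes are at (190,138) and the jar at (343,142). There is also an unlisted grey box with a knob at (255,375), which I'll avoid. Next I measure.

Run:
```python
from h import *
im=cv2.imread('pics/top0.png'); c=cam('top')
g=cv2.cvtColor(im,cv2.COLOR_BGR2GRAY)
def show(name,mask,roi,z,amin):
    x0,y0,x1,y1=roi; m=np.zeros_like(mask); m[y0:y1,x0:x1]=mask[y0:y1,x0:x1]
    for k in cv2.findContours(m,cv2.RETR_LIST,cv2.CHAIN_APPROX_NONE)[0]:
        if cv2.contourArea(k)<amin: continue
        b=cv2.boxPoints(cv2.minAreaRect(k)); w=np.array([onz(c,p,z) for p in b])
        e=w[1]-w[0];f=w[2]-w[1]
        print(name,cv2.contourArea(k),b.mean(0).round(1),'ctr',w.mean(0).round(4),'L',np.linalg.norm(e).round(4),np.degrees(np.arctan2(e[1],e[0])).round(1),np.linalg.norm(f).round(4),np.degrees(np.arctan2(f[1],f[0])).round(1))
br=((g>150)*255).astype(np.uint8); dk=((g<70)*255).astype(np.uint8); sat=im.max(2).astype(int)-im.min(2)
show('block',br,(205,240,295,325),.026,500)
show('slot',((g<120)*255).astype(np.uint8),(219,256,282,312),.026,40)
show('track',br,(65,250,175,295),.014,300)
show('flag',((im.max(2)<40)*255).astype(np.uint8),(100,255,130,290),.054,40)
st=((sat<30)&(g>60)).astype(np.uint8)*255
show('stand',cv2.morphologyEx(st,cv2.MORPH_CLOSE,np.ones((25,25))),(340,265,415,340),.03,300)
show('gbody',((im.max(2)<60)*255).astype(np.uint8),(362,285,396,316),.084,40)
show('foot',((sat<30)&(g>170)).astype(np.uint8)*255,(355,280,400,325),.038,40)
hsv=cv2.cvtColor(im,cv2.COLOR_BGR2HSV)
show('tail',cv2.inRange(hsv,(15,120,120),(35,255,255)),(362,285,396,316),.086,2)
t=cv2.resize(im[255:345,330:430],None,fx=6,fy=6,interpolation=cv2.INTER_CUBIC)
cv2.imwrite('pics/c1.png',t)
```

```text
block 3962.5 [248.8 283.6] ctr [0.5109 0.0225 0.026 ] L 0.1111 -2.4 0.122 -93.3
slot 78.5 [247.9 298.9] ctr [0.4831 0.0234 0.026 ] L 0.0044 -2.5 0.0982 -93.2
slot 63.0 [250.5 267.9] ctr [0.5389 0.0201 0.026 ] L 0.0042 -2.7 0.0974 -93.4
track 595.5 [119.5 272. ] ctr [0.5271 0.2627 0.014 ] L 0.033 4.0 0.1427 -89.0
track 1861.0 [120.  272.5] ctr [0.5263 0.2617 0.014 ] L 0.1684 -86.4 0.0401 -174.7
flag 68.5 [119.3 272.4] ctr [0.5272 0.2497 0.054 ] L 0.0132 -84.6 0.0234 -172.3
stand 1629.0 [375.5 301. ] ctr [ 0.4839 -0.2069  0.03  ] L 0.0744 -89.0 0.071 179.1
gbody 58.5 [382.5 303.5] ctr [ 0.4837 -0.2067  0.084 ] L 0.0116 -0.6 0.0186 -89.0
gbody 291.5 [381.3 302.5] ctr [ 0.4854 -0.2046  0.084 ] L 0.0282 -10.0 0.0343 -98.4
foot 53.0 [368.  304.9] ctr [ 0.4771 -0.1917  0.038 ] L 0.0169 -67.1 0.0334 -157.5
tail 11.0 [384.5 304. ] ctr [ 0.483  -0.2095  0.086 ] L 0.005 -89.0 0.0066 179.3
```

View pics/c1.png

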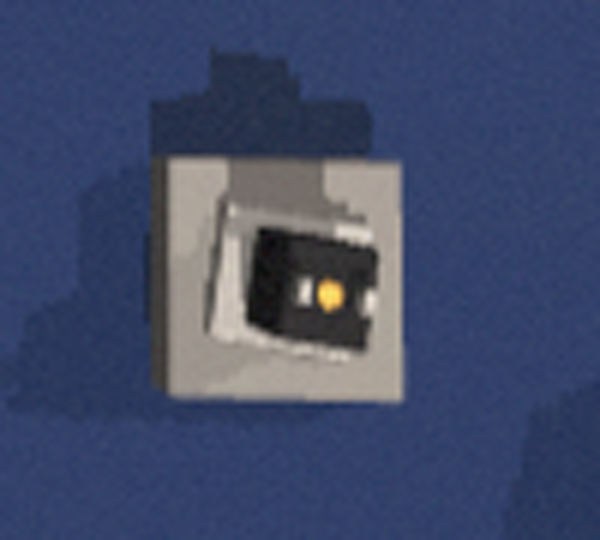

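The gauge is at about (0.484,-0.207) with yaw ≈ -10°. The block's yaw is ≈ -3°, with the near channel at about (0.483,0.023). The flag is at about (0.527,0.250). Next I look at the channel close up with the wrist camera.

```bash
cat >> h.py <<'E'
def go(P,yaw):
    "shift (mm) and rotvec (deg) in present tool axes to reach TCP P, tool down, yaw deg"
    o=status.get_obs(); R=rot(o['ee_rot']); p=np.array(o['tool_pos'])
    Rt=Ro.from_euler('xyz',[np.pi,0,np.radians(yaw)]).as_matrix()
    return (R.T@(np.array(P)-p)*1000).round(2), np.degrees(Ro.from_matrix(R.T@Rt).as_rotvec()).round(2)
E
python3 - <<'E'
from h import *
print(go([.483,.023,.13],177))
E
```

```text
(array([-450.12, -372.63,   75.12]), array([ -0.09,  -0.02, -15.73]))
```

Request:
move_arm --targets '[[[-450,-372.5,75],[0,0,-15.7],1],[[-450,-372.5,75],[0,0,-15.7],1],[[-450,-372.5,75],[0,0,-15.7],1],[[-450,-372.5,75],[0,0,-15.7],1],[[-450,-372.5,75],[0,0,-15.7],1],[[-450,-372.5,75],[0,0,-15.7],1],[[-450,-372.5,75],[0,0,-15.7],1],[[-450,-372.5,75],[0,0,-15.7],1],[[-450,-372.5,75],[0,0,-15.7],1],[[-450,-372.5,75],[0,0,-15.7],1],[[-450,-372.5,75],[0,0,-15.7],1],[[-450,-372.5,75],[0,0,-15.7],1],[[-450,-372.5,75],[0,0,-15.7],1]]'

```text
time: 1.78
tool_pos: [0.4827, 0.0249, 0.1308]
ee_rot: [3.141, 0.0, 3.091]
wrist_force: [0.1, 0.1, -0.3]
width: 0.0942
```

Run:
```python
from h import *
o,im=snap('wrist','w1.png'); print(o['time'],o['tool_pos'],np.degrees(o['ee_rot']),o['qvel'].round(3),o['wrist_force'])
c=cam('wrist',o); print('pred channel px',proj(c,[.483,.023,.026]))
print(go([.484,-.207,.190],170))
```

```text
1.775 [0.48274196 0.02486217 0.13075395] [1.79978978e+02 2.00391809e-02 1.77084047e+02] [ 0.001 -0.003 -0.002 -0.001 -0.003 -0.   ] [ 0.13713333  0.14221094 -0.28052491]
pred channel px [271.34937059 203.74527734]
(array([ -12.98, -231.47,  -59.25]), array([0.02, 0.03, 7.09]))
```

View pics/w1.png

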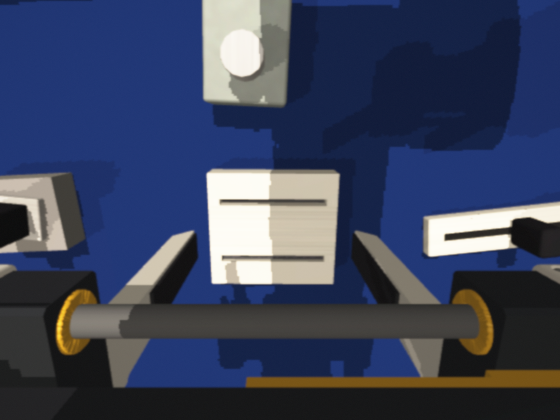

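The near channel is at row ~202, columns 220–326, and I had predicted (271,204), so they agree. The far channel is at row 258. Now I move over the gauge at a matching camera distance.

Request:
move_arm --targets '[[[0,-20,-59],[0,0,4],1],[[-13,-231.5,-59],[0,0,7],1],[[-13,-231.5,-59],[0,0,7],1],[[-13,-231.5,-59],[0,0,7],1],[[-13,-231.5,-59],[0,0,7],1],[[-13,-231.5,-59],[0,0,7],1],[[-13,-231.5,-59],[0,0,7],1],[[-13,-231.5,-59],[0,0,7],1],[[-13,-231.5,-59],[0,0,7],1]]'

```text
time: 2.95
tool_pos: [0.4842, -0.207, 0.1897]
ee_rot: [3.141, 0.0, 2.969]
wrist_force: [0.0, 0.4, -0.1]
width: 0.0939
```

Run:
```python
from h import *
o,im=snap('wrist','w2.png'); print(o['time'],o['tool_pos'],np.degrees(o['ee_rot']),o['qvel'].round(3))
c=cam('wrist',o); print('pred tail px',proj(c,[.484,-.207,.086]),proj(c,o['tool_pos']),proj(c,o['tool_pos']+[0,0,.04]))
b=im[:,:,::-1].copy(); hsv=cv2.cvtColor(b,cv2.COLOR_BGR2HSV)
m=cv2.inRange(hsv,(15,120,100),(35,255,255)); n,l,s,ce=cv2.connectedComponentsWithStats(m)
for i in range(1,n): print(s[i],ce[i])
cv2.imwrite('pics/w2c.png',cv2.resize(b[130:280,180:380],None,fx=4,fy=4,interpolation=cv2.INTER_CUBIC))
```

```text
2.95 [ 0.48415226 -0.2070192   0.18968229] [1.79994538e+02 2.09146870e-02 1.70082911e+02] [-0.006  0.003 -0.002 -0.001 -0.    -0.   ]
pred tail px [273.34176983 203.58213925] [272.94958355 245.393892  ] [272.65400551 276.16584376]
[266 197  10  10  85] [270.36470588 201.55294118]
[  55  289   42   66 1311] [ 71.18916857 321.86575133]
[ 452  289   42   66 1305] [477.01609195 322.18850575]
[ 247  370  313   18 3886] [420.34405558 380.89269171]
```

View pics/w2c.png

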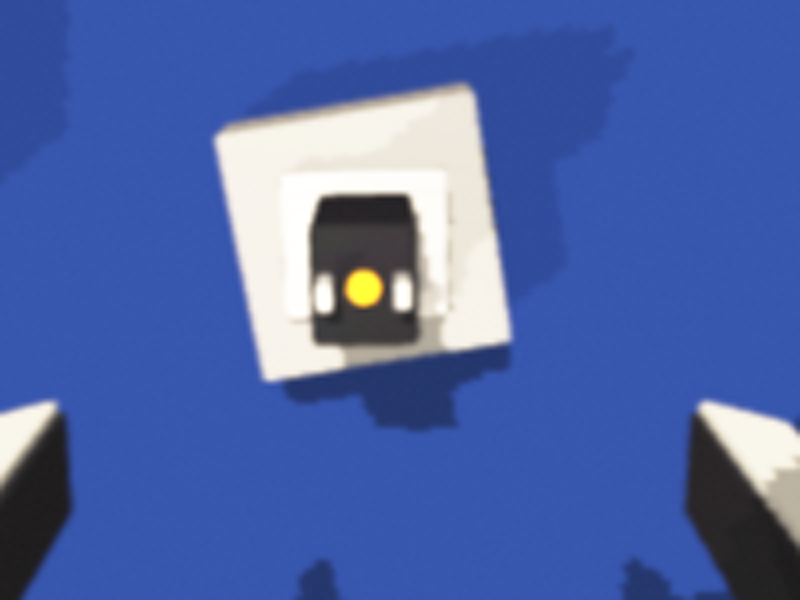

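The gauge is square to the tool, with the tail at pixel (270.4,201.6). I'll get the tail offset and the channel line with the same model, so that calibration bias cancels.

```bash
cat > ch.py <<'E'
from h import *
def channel(im,cols,rows,c,z):
    g=cv2.cvtColor(im,cv2.COLOR_RGB2GRAY).astype(float); P=[]
    for u in range(*cols):
        s=g[rows[0]:rows[1],u]; w=np.clip(np.median(s)-s-15,0,None)
        if w.sum()>30: P.append((u,(w*np.arange(*rows)).sum()/w.sum()))
    P=np.array(P); f=np.polyfit(P[:,0],P[:,1],1); r=P[:,1]-np.polyval(f,P[:,0])
    ok=abs(r)<.6; f=np.polyfit(P[ok,0],P[ok,1],1)
    A,B=[onz(c,(u,np.polyval(f,u)),z) for u in (225,320)]
    return A,B,f,r[ok].std(),ok.sum()
E
python3 - <<'E'
from ch import *
im=cv2.imread('pics/w1.png')[:,:,::-1].copy()
o1=dict(tool_pos=np.array([0.48274196,0.02486217,0.13075395]),ee_rot=np.radians([179.978979,.0200391809,177.084047]))
c=cam('wrist',o1); A,B,f,s,n=channel(im,(228,318),(194,211),c,.026)
R=rot(o1['ee_rot']); d=A-B
print(A,B,'px',f,np.polyval(f,271),s,n,'chan dir deg',np.degrees(np.arctan2(d[1],d[0])))
print('tool',R.T@(A-o1['tool_pos'])*1000,R.T@(B-o1['tool_pos'])*1000)
# ends of channel
o=status.get_obs(); c=cam('wrist',o); T=onz(c,(270.4,201.6),.086); print('tail',T,'tool',rot(o['ee_rot']).T@(T-o['tool_pos'])*1000)
E
```

```text
[ 0.47805517 -0.01989281  0.026     ] [0.48332932 0.06832951 0.026     ] px [8.91506109e-03 1.98932949e+02] 201.34893031151017 0.06045580762710314 90 chan dir deg -93.42120843216782
tool [  2.44062333 -44.97387944 104.73660958] [  1.66126742  43.40250079 104.76930619]
tail [ 0.48162191 -0.20958187  0.086     ] tool [  2.09634984  -2.74313496 103.6329554 ]
```

Request:
move_arm --targets '[[[0,-2.7,40],[0,0,0],1],[[0,-2.7,90],[0,0,0],1],[[0,-2.7,125],[0,0,0],1],[[0,-2.7,142.5],[0,0,0],1],[[0,-2.7,142.5],[0,0,0],1],[[0,-2.7,142.5],[0,0,0],-1],[[0,-2.7,142.5],[0,0,0],-1],[[0,-2.7,142.5],[0,0,0],-1],[[0,-2.7,142.5],[0,0,0],-1],[[0,-2.7,142.5],[0,0,0],-1],[[0,-2.7,142.5],[0,0,0],-1],[[0,-2.7,142.5],[0,0,0],-1],[[0,-2.7,142.5],[0,0,0],-1]]'

```text
time: 4.62
tool_pos: [0.4835, -0.2107, 0.0469]
ee_rot: [3.141, -0.0, 2.967]
wrist_force: [0.6, 0.1, -0.1]
width: 0.0256
```

Request:
move_arm --targets '[[[0,0,-30],[0,0,0],-1],[[0,0,-70],[0,0,0],-1],[[0,0,-100],[0,0,0],-1],[[0,0,-100],[0,0,0],-1],[[0,0,-100],[0,0,0],-1],[[0,0,-100],[0,0,0],-1]]'

```text
time: 5.38
tool_pos: [0.4823, -0.2102, 0.1444]
ee_rot: [3.14, -0.004, 2.967]
wrist_force: [-0.1, -0.1, -2.3]
width: 0.0259
```

Run:
```python
from h import *
o,im=snap('wrist','w3.png'); print(o['time'],o['tool_pos'],np.degrees(o['ee_rot']),o['wrist_force'],o['width'])
print(go([.4827,.0249,.147],176.6))
c=cam('wrist',o);z=o['tool_pos'][2]
print(proj(c,o['tool_pos']+[0,0,-.0169+.056]))
```

```text
5.375 [ 0.48226577 -0.21019735  0.14435634] [179.90804965  -0.24770297 169.97386365] [-0.08595    -0.07619976 -2.31921559] 0.025905031821950607
(array([ 40.72, 231.65,  -1.83]), array([ 0.09, -0.21, -6.63]))
[272.78459041 274.95970138]
```

View pics/w3.png

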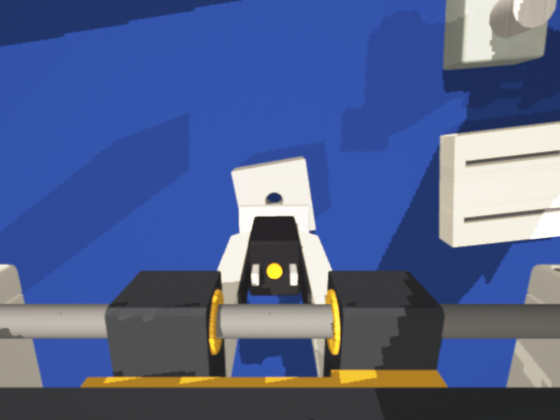

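The gauge is held, its tail is visible at (274,271), and the measured weight is 2.3 N. Now I carry it over the channel.

Request:
move_arm --targets '[[[10,50,-2],[0,-0.2,-1],-1],[[20,100,-2],[0,-0.2,-3],-1],[[30,150,-2],[0,-0.2,-5],-1],[[38,200,-2],[0,-0.2,-6.6],-1],[[40.7,225,-2],[0,-0.2,-6.6],-1],[[40.7,231.7,-2],[0,-0.2,-6.6],-1],[[40.7,231.7,30],[0,-0.2,-6.6],-1],[[40.7,231.7,45],[0,-0.2,-6.6],-1],[[40.7,231.7,45],[0,-0.2,-6.6],-1],[[40.7,231.7,45],[0,-0.2,-6.6],-1],[[40.7,231.7,45],[0,-0.2,-6.6],-1]]'

```text
time: 6.8
tool_pos: [0.4846, 0.0241, 0.1032]
ee_rot: [-3.141, 0.006, 3.081]
wrist_force: [0.4, 0.1, -2.6]
width: 0.0257
```

Run:
```python
from h import *
o,im=snap('wrist','w4.png'); print(o['time'],o['tool_pos'],np.degrees(o['ee_rot']),o['wrist_force'],o['width'])
print(go([.4827,.0249,.07],176.6))
```

```text
6.8 [0.48460095 0.0240738  0.10324563] [-179.98851052    0.33558715  176.55110859] [ 0.39747927  0.12821791 -2.6437376 ] 0.02570012260084107
(array([ 2.02,  0.63, 33.12]), array([-0.01,  0.32, -0.04]))
```

View pics/w4.png

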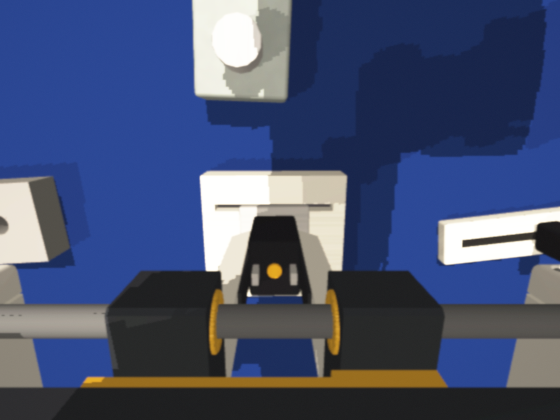

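The channel is still visible at row 206 (columns 216–330), in front of the gauge. I correct the small error and descend part way.

Request:
move_arm --targets '[[[2,0.6,10],[0,0.3,0],-1],[[2,0.6,22],[0,0.3,0],-1],[[2,0.6,22],[0,0.3,0],-1],[[2,0.6,22],[0,0.3,0],-1],[[2,0.6,22],[0,0.3,0],-1],[[2,0.6,22],[0,0.3,0],-1]]'

```text
time: 7.6
tool_pos: [0.4821, 0.0251, 0.0804]
ee_rot: [-3.141, -0.001, 3.082]
wrist_force: [-0.8, -0.8, -2.3]
width: 0.026
```

Run:
```python
from ch import *
im=cv2.imread('pics/w4.png')[:,:,::-1].copy()
o4=dict(tool_pos=np.array([0.48460095,0.0240738,0.10324563]),ee_rot=np.radians([-179.98851052,0.33558715,176.55110859]))
c=cam('wrist',o4); A,B,f,s,n=channel(im,(222,324),(199,213),c,.026)
R=rot(o4['ee_rot']);print(f,s,n,R.T@(A-o4['tool_pos'])*1000,R.T@(B-o4['tool_pos'])*1000)
for i in range(2):
    o=status.get_obs(); print(o['time'],o['tool_pos'],np.degrees(o['ee_rot']),o['wrist_force'],o['qvel'].round(4))
    o,im=snap('wrist','w5.png')
print(go([.4827,.0249,.07],176.6))
c=cam('wrist',o)
g=cv2.cvtColor(im,cv2.COLOR_RGB2GRAY)
for u in (218,225,232,318,325,332): print(u,g[196:222,u])
```

```text
[-2.81816759e-03  2.06148338e+02] 0.2733563353214571 97 [  5.06144184 -40.70165076  77.22547271] [ 5.33648917 39.35705557 77.2078076 ]
7.6 [0.48213577 0.02509054 0.08036385] [-1.79992125e+02 -5.27615865e-02  1.76575927e+02] [-0.79763973 -0.76569703 -2.30274865] [-0.0004  0.0025  0.0012 -0.0013 -0.0005  0.0002]
7.65 [0.48208841 0.02511831 0.08030706] [-1.79994204e+02 -5.87134838e-02  1.76577243e+02] [ 0.43571556  0.77246195 -2.96881039] [ 0.0016 -0.      0.0028  0.0002  0.0011 -0.001 ]
(array([-0.69, -0.15, 10.23]), array([-0.01, -0.07, -0.02]))
218 [255 255 255 255 255 255 255 255 255 255 255 255 255 255 255 255 255 255
 253 200  94  98 160 209 220 223]
225 [255 255 255 255 255 255 255 255 255 255 255 255 255 255 255 255 255 255
 253 199  95  98 160 209 220 223]
232 [255 255 255 255 255 255 255 255 255 255 255 255 255 255 255 255 255 255
 253 199  95  98 160 209 220 223]
318 [191 191 191 191 191 191 192 191 192 192 192 192 190 191 191 190 190 188
 167 105  77 100 131 140 140 142]
325 [192 191 191 191 191 192 192 191 192 191 191 190 191 191 191 191 190 188
 168 105  77 102 133 142 142 146]
332 [192 192 191 191 192 192 192 192 191 191 190 191 191 190 190 191 190 188
 168 108  83 105 133 141 142 145]
```

Run:
```python
from ch import *
import ch
def meas(f,tp,er,cols,rows):
    im=cv2.imread('pics/'+f)[:,:,::-1].copy(); o=dict(tool_pos=np.array(tp),ee_rot=np.radians(er)); c=cam('wrist',o)
    g=cv2.cvtColor(im,cv2.COLOR_RGB2GRAY).astype(float); R=rot(o['ee_rot'])
    for u in cols:
        s=g[rows[0]:rows[1],u]; base=np.minimum(s[0],s[-1]); w=np.clip(base*.85-s,0,None); v=(w*np.arange(*rows)).sum()/w.sum()
        out=[]
        for z in (.022,.026,.030):
            P=onz(c,(u,v),z); 
            n=np.array([np.cos(np.radians(-3.42)),np.sin(np.radians(-3.42))])
            out.append((n@(P[:2]-[.4827,.0249])*1000).round(2))  # across-channel coordinate
        print(f,u,round(v,2),out)
meas('w1.png',[0.48274196,0.02486217,0.13075395],[179.978979,.0200391809,177.084047],[228,240,255,290,305,316],(196,208))
meas('w4.png',[0.48460095,0.0240738,0.10324563],[-179.98851052,0.33558715,176.55110859],[222,228,234,312,318,324],(200,212))
meas('w5.png',[0.48213577,0.02509054,0.08036385],[-179.992125,-.0527615865,176.575927],[218,225,232,318,325,332],(211,222))
```

```text
w1.png 228 200.84 [np.float64(-1.04), np.float64(-2.01), np.float64(-2.99)]
w1.png 240 200.84 [np.float64(-1.13), np.float64(-2.11), np.float64(-3.08)]
w1.png 255 201.0 [np.float64(-1.11), np.float64(-2.09), np.float64(-3.06)]
w1.png 290 201.48 [np.float64(-0.95), np.float64(-1.93), np.float64(-2.9)]
w1.png 305 201.63 [np.float64(-0.93), np.float64(-1.91), np.float64(-2.88)]
w1.png 316 201.6 [np.float64(-1.05), np.float64(-2.03), np.float64(-3.0)]
w4.png 222 205.76 [np.float64(-1.41), np.float64(-2.47), np.float64(-3.53)]
w4.png 228 205.75 [np.float64(-1.41), np.float64(-2.47), np.float64(-3.53)]
w4.png 234 205.75 [np.float64(-1.42), np.float64(-2.48), np.float64(-3.53)]
w4.png 312 205.78 [np.float64(-1.39), np.float64(-2.45), np.float64(-3.51)]
w4.png 318 205.8 [np.float64(-1.38), np.float64(-2.44), np.float64(-3.5)]
w4.png 324 205.75 [np.float64(-1.42), np.float64(-2.48), np.float64(-3.54)]
w5.png 218 216.7 [np.float64(-1.45), np.float64(-2.63), np.float64(-3.81)]
w5.png 225 216.7 [np.float64(-1.45), np.float64(-2.63), np.float64(-3.81)]
w5.png 232 216.7 [np.float64(-1.45), np.float64(-2.63), np.float64(-3.81)]
w5.png 318 216.06 [np.float64(-2.01), np.float64(-3.18), np.float64(-4.35)]
w5.png 325 216.03 [np.float64(-2.03), np.float64(-3.2), np.float64(-4.37)]
w5.png 332 216.04 [np.float64(-2.03), np.float64(-3.2), np.float64(-4.37)]
```

Run:
```python
from ch import *
im=cv2.imread('pics/w1.png')[:,:,::-1].copy(); g=im[:,:,0].astype(float)
o=dict(tool_pos=np.array([0.48274196,0.02486217,0.13075395]),ee_rot=np.radians([179.978979,.0200391809,177.084047])); c=cam('wrist',o)
def cross(s,i0):
    lo,hi=s[:3].mean(),s[-3:].mean();h=(lo+hi)/2
    i=np.where((s[:-1]-h)*(s[1:]-h)<=0)[0][0]; return i0+i+(h-s[i])/(s[i+1]-s[i])
L=[];Rr=[]
rows=[r for r in range(180,275,5) if abs(r-201)>5 and abs(r-258)>5]
for v in rows:
    L.append(cross(g[v,202:218],202)); Rr.append(cross(g[v,328:348],328))
fl=np.polyfit(rows,L,1); fr=np.polyfit(rows,Rr,1); print(fl,fr,np.std(L-np.polyval(fl,rows)),np.std(Rr-np.polyval(fr,rows)))
for z in (.02,.024,.028,.032):
    W=[]
    for v in (185,230,270):
        A=onz(c,(np.polyval(fl,v),v),z);B=onz(c,(np.polyval(fr,v),v),z); n=np.array([np.sin(np.radians(3.42)),np.cos(np.radians(3.42))]); W.append(abs((A-B)[:2]@n)*1000)
    # channel ends and spacing
    P=[]
    for u in (228,240,255,290,305,316):
        q=[]
        for r in ((196,208),(252,265)):
            s=g[r[0]:r[1],u]; w=np.clip(min(s[0],s[-1])*.85-s,0,None); q.append(onz(c,(u,(w*np.arange(*r)).sum()/w.sum()),z))
        P.append(abs((q[1]-q[0])[:2]@[np.cos(np.radians(3.42)),-np.sin(np.radians(3.42))])*1000)
    print(z,np.round(W,2),np.round(P,2))
print(g[196:210,240],g[196:210,305],g[252:266,240],g[252:266,305])
print('row201',g[201,214:226],g[201,320:332])
```

```text
[4.67900506e-02 1.97748913e+02] [-5.66488654e-02  3.48993612e+02] 0.05613564282200131 0.07612722167218694
0.02 [123.85 123.94 124.02] [57.49 57.6  57.58 57.53 57.59 57.65]
0.024 [122.14 122.23 122.31] [56.7  56.8  56.79 56.74 56.79 56.85]
0.028 [120.43 120.52 120.59] [55.91 56.01 55.99 55.94 56.   56.06]
0.032 [118.72 118.8  118.88] [55.11 55.21 55.2  55.15 55.2  55.26]
[253. 253. 247. 162.  66.  78. 134. 187. 210. 237. 251. 253. 253. 253.] [205. 203. 188. 137.  79.  70.  95. 118. 127. 144. 181. 198. 203. 206.] [254. 254. 250. 194. 113. 105. 131. 177. 216. 244. 252. 253. 253. 253.] [206. 204. 193. 160.  98.  67.  70.  97. 125. 160. 194. 203. 204. 203.]
row201 [254. 254. 254. 253. 248. 208. 136. 105.  92.  84.  83.  84.] [ 65.  66.  68.  75.  96. 127. 159. 188. 202. 206. 207. 205.]
```

The block's top is at z≈28.3 mm, from the 120 mm width and the 56 mm spacing. The channel's mouth centre is 0.9 px below the dark centroid because one wall is lit. That puts the corrected TCP x at 0.4830 over the channel. If the pin misses, it touches the block at TCP z≈63; if it enters, it goes below that.

Request:
move_arm --targets '[[[-1,-0.2,7],[0,-0.1,0],-1],[[-1,-0.2,14],[0,-0.1,0],-1],[[-1,-0.2,14],[0,-0.1,0],-1],[[-1,-0.2,14],[0,-0.1,0],-1],[[-1,-0.2,14],[0,-0.1,0],-1],[[-1,-0.2,14],[0,-0.1,0],-1],[[-1,-0.2,14],[0,-0.1,0],-1]]'

```text
time: 8.57
tool_pos: [0.4829, 0.0248, 0.0661]
ee_rot: [-3.141, 0.0, 3.082]
wrist_force: [0.5, -0.4, -2.3]
width: 0.0261
```

Run:
```python
from h import *
o=status.get_obs(); print(o['time'],o['tool_pos'],np.degrees(o['ee_rot']),o['wrist_force'])
print(go([.48305,.0249,.0632],176.6))
```

```text
8.575 [0.48290485 0.02484782 0.06612804] [-1.79990561e+02  1.92378995e-02  1.76579171e+02] [ 0.50312498 -0.37600256 -2.33648089]
(array([-0.14,  0.06,  2.93]), array([-0.01,  0.02, -0.02]))
```

Alignment is good. I lower slowly past the touch level, 4.5 mm in small steps, watching the force.

Request:
move_arm --targets '[[[-0.1,0,1.5],[0,0,0],-1],[[-0.1,0,2.5],[0,0,0],-1],[[-0.1,0,3.5],[0,0,0],-1],[[-0.1,0,3.5],[0,0,0],-1]]'

```text
time: 9.07
tool_pos: [0.4828, 0.0249, 0.0623]
ee_rot: [-3.141, -0.0, 3.082]
wrist_force: [0.5, -1.0, -2.4]
width: 0.026
```

Request:
move_arm --targets '[[[0,0,0.7],[0,0,0],-1],[[0,0,0.7],[0,0,0],-1]]'

```text
time: 9.32
tool_pos: [0.4829, 0.0248, 0.0617]
ee_rot: [-3.141, -0.0, 3.082]
wrist_force: [0.8, 0.1, -2.1]
width: 0.0257
```

Request:
move_arm --targets '[[[0,0,0.7],[0,0,0],-1],[[0,0,0.7],[0,0,0],-1]]'

```text
time: 9.57
tool_pos: [0.4828, 0.0248, 0.061]
ee_rot: [-3.141, -0.0, 3.082]
wrist_force: [0.4, 0.1, -2.5]
width: 0.0258
```

No contact yet, and this is already 2 mm below the predicted touch level. I continue.

Request:
move_arm --targets '[[[0,0,0.7],[0,0,0],-1],[[0,0,1.4],[0,0,0],-1],[[0,0,1.4],[0,0,0],-1]]'

```text
time: 9.95
tool_pos: [0.4828, 0.0248, 0.0596]
ee_rot: [-3.141, -0.0, 3.082]
wrist_force: [0.3, 0.2, -3.2]
width: 0.0258
```

Request:
move_arm --targets '[[[0,0,0.7],[0,0,0],-1],[[0,0,1.4],[0,0,0],-1],[[0,0,1.4],[0,0,0],-1]]'

```text
time: 10.32
tool_pos: [0.4828, 0.0248, 0.0582]
ee_rot: [-3.141, -0.0, 3.082]
wrist_force: [0.2, 0.0, -3.1]
width: 0.0259
```

Request:
move_arm --targets '[[[0,0,0.7],[0,0,0],-1],[[0,0,1.4],[0,0,0],-1],[[0,0,1.4],[0,0,0],-1]]'

```text
time: 10.7
tool_pos: [0.4828, 0.0249, 0.0568]
ee_rot: [-3.141, -0.0, 3.082]
wrist_force: [-0.6, -0.1, -3.4]
width: 0.0258
```

Request:
move_arm --targets '[[[0,0,0.7],[0,0,0],-1],[[0,0,1.4],[0,0,0],-1],[[0,0,1.4],[0,0,0],-1]]'

```text
time: 11.08
tool_pos: [0.4828, 0.0248, 0.0553]
ee_rot: [-3.141, -0.0, 3.082]
wrist_force: [0.5, 0.3, -2.9]
width: 0.0258
```

Request:
move_arm --targets '[[[0,0,0.7],[0,0,0],-1],[[0,0,1.4],[0,0,0],-1],[[0,0,1.4],[0,0,0],-1]]'

```text
time: 11.45
tool_pos: [0.4829, 0.0249, 0.054]
ee_rot: [-3.141, -0.0, 3.082]
wrist_force: [-0.7, -0.0, -3.6]
width: 0.0264
```

Request:
move_arm --targets '[[[0,0,0.7],[0,0,0],-1],[[0,0,1.4],[0,0,0],-1],[[0,0,1.4],[0,0,0],-1]]'

```text
time: 11.82
tool_pos: [0.4828, 0.0249, 0.0526]
ee_rot: [-3.141, -0.0, 3.082]
wrist_force: [0.5, 0.1, -3.2]
width: 0.0259
```

Request:
move_arm --targets '[[[0,0,0.7],[0,0,0],-1],[[0,0,1.4],[0,0,0],-1],[[0,0,1.4],[0,0,0],-1]]'

```text
time: 12.2
tool_pos: [0.4828, 0.0248, 0.0512]
ee_rot: [-3.141, -0.0, 3.082]
wrist_force: [0.5, -0.6, -2.7]
width: 0.026
```

Request:
move_arm --targets '[[[0,0,0.7],[0,0,0],-1],[[0,0,1.4],[0,0,0],-1],[[0,0,1.4],[0,0,0],-1]]'

```text
time: 12.58
tool_pos: [0.4828, 0.0249, 0.0498]
ee_rot: [-3.141, -0.0, 3.082]
wrist_force: [-0.0, 0.5, -2.3]
width: 0.0263
```

Request:
move_arm --targets '[[[0,0,0.7],[0,0,0],-1],[[0,0,0.7],[0,0,0],-1]]'

```text
time: 12.82
tool_pos: [0.4829, 0.0249, 0.0491]
ee_rot: [-3.141, -0.0, 3.082]
wrist_force: [-0.9, -0.3, -2.9]
width: 0.0258
```

Request:
move_arm --targets '[[[0,0,0.7],[0,0,0],-1],[[0,0,0.7],[0,0,0],-1]]'

```text
time: 13.08
tool_pos: [0.4829, 0.0249, 0.0484]
ee_rot: [-3.142, -0.0, 3.082]
wrist_force: [-0.6, -0.9, -3.1]
width: 0.0258
```

Request:
move_arm --targets '[[[0,0,0.7],[0,0,0],-1],[[0,0,0.7],[0,0,0],-1]]'

```text
time: 13.32
tool_pos: [0.4829, 0.0248, 0.0478]
ee_rot: [-3.141, 0.0, 3.082]
wrist_force: [-0.6, 0.0, -3.2]
width: 0.026
```

Request:
move_arm --targets '[[[0,0,0.7],[0,0,0],-1],[[0,0,0.7],[0,0,0],-1]]'

```text
time: 13.58
tool_pos: [0.483, 0.0249, 0.0476]
ee_rot: [-3.141, 0.0, 3.082]
wrist_force: [-0.6, -0.2, -0.4]
width: 0.0259
```

The probe touched the channel floor at TCP z≈47.7 mm. I press gently, in steps.

Request:
move_arm --targets '[[[0,0,0.6],[0,0,0],-1],[[0,0,1.2],[0,0,0],-1],[[0,0,1.2],[0,0,0],-1]]'

```text
time: 13.95
tool_pos: [0.4831, 0.0248, 0.0462]
ee_rot: [-3.141, 0.001, 3.082]
wrist_force: [-2.6, -1.2, 3.3]
width: 0.0258
```

Request:
move_arm --targets '[[[0,0,0.6],[0,0,0],-1],[[0,0,1.2],[0,0,0],-1],[[0,0,1.2],[0,0,0],-1]]'

```text
time: 14.32
tool_pos: [0.4831, 0.0248, 0.0447]
ee_rot: [-3.142, 0.0, 3.082]
wrist_force: [-1.5, 0.5, 3.5]
width: 0.0257
```

Request:
move_arm --targets '[[[0,0,0.5],[0,0,0],-1],[[0,0,1],[0,0,0],-1],[[0,0,1],[0,0,0],-1]]'

```text
time: 14.7
tool_pos: [0.4831, 0.0248, 0.0439]
ee_rot: [-3.141, 0.0, 3.082]
wrist_force: [-1.8, -0.1, 4.8]
width: 0.0259
```

Request:
move_arm --targets '[[[0,0,0.5],[0,0,0],-1],[[0,0,0.8],[0,0,0],-1],[[0,0,0.8],[0,0,0],-1]]'

```text
time: 15.08
tool_pos: [0.4831, 0.0248, 0.0439]
ee_rot: [-3.141, 0.001, 3.082]
wrist_force: [-3.4, -0.1, 8.7]
width: 0.0261
```

Request:
move_arm --targets '[[[0,0,0.6],[0,0,0],-1],[[0,0,0.6],[0,0,0],-1]]'

```text
time: 15.32
tool_pos: [0.4831, 0.0248, 0.0439]
ee_rot: [-3.141, 0.001, 3.082]
wrist_force: [-4.0, 0.1, 11.4]
width: 0.0259
```

The foot has seated: z is constant at 43.9 mm while the force rises. I press a bit more and hold.

Request:
move_arm --targets '[[[0,0,0.9],[0,0,0],-1],[[0,0,0.9],[0,0,0],-1],[[0,0,0.9],[0,0,0],-1],[[0,0,0.9],[0,0,0],-1],[[0,0,0.9],[0,0,0],-1],[[0,0,0.9],[0,0,0],-1],[[0,0,0.9],[0,0,0],-1],[[0,0,0.9],[0,0,0],-1],[[0,0,0.9],[0,0,0],-1],[[0,0,0.9],[0,0,0],-1]]'

```text
time: 16.58
tool_pos: [0.4831, 0.0248, 0.0439]
ee_rot: [-3.141, 0.001, 3.082]
wrist_force: [-6.5, 0.6, 15.7]
width: 0.0259
```

Run:
```python
from h import *
o,im=snap('wrist','w6.png'); print(o['time'],o['tool_pos'],np.degrees(o['ee_rot']),o['wrist_force'],o['wrist_torque'])
o,im=snap('side','s6.png')
cv2.imwrite('pics/c6.png',np.vstack([cv2.resize(im[170:260,180:280,::-1],(500,450),interpolation=cv2.INTER_CUBIC)]))
```

```text
16.575 [0.48312354 0.02483199 0.04389938] [-1.79985043e+02  4.93436451e-02  1.76585080e+02] [-6.4936118   0.58002842 15.69826993] [0.04716603 1.31584805 0.01667379]
```

The hold was 15.7 N at the wrist, with the foot static. I unload, open and retreat upward.

Request:
move_arm --targets '[[[0,0,-1.5],[0,0,0],-1],[[0,0,-3],[0,0,0],-1],[[0,0,-3],[0,0,0],-1],[[0,0,-3],[0,0,0],-0.2],[[0,0,-3],[0,0,0],-0.2],[[0,0,-3],[0,0,0],0.3],[[0,0,-3],[0,0,0],0.3],[[0,0,-3],[0,0,0],0.3],[[0,0,-3],[0,0,0],0.3]]'

```text
time: 17.8
tool_pos: [0.4829, 0.0248, 0.0444]
ee_rot: [-3.141, 0.0, 3.082]
wrist_force: [0.1, -0.2, -0.4]
width: 0.061
```

Request:
move_arm --targets '[[[0,0,-20],[0,0,0],0.3],[[0,0,-50],[0,0,0],0.3],[[0,0,-90],[0,0,0],0.3],[[0,0,-120],[0,0,0],0.3],[[0,0,-120],[0,0,0],0.3],[[0,0,-120],[0,0,0],0.3]]'

```text
time: 18.55
tool_pos: [0.4822, 0.0249, 0.1629]
ee_rot: [-3.141, -0.002, 3.082]
wrist_force: [0.4, 0.0, 0.2]
width: 0.0615
```

Run:
```python
from h import *
o,im=snap('wrist','w7.png'); print(o['time'],o['tool_pos'],np.degrees(o['ee_rot']),o['wrist_force'],o['width'])
a=cv2.resize(im[130:280,200:350,::-1],(400,400),interpolation=cv2.INTER_CUBIC)
o2,im=snap('side','s7.png')
b=cv2.resize(im[180:260,180:260,::-1],(400,400),interpolation=cv2.INTER_CUBIC)
cv2.imwrite('pics/c7.png',np.hstack([a,b]))
```

```text
18.55 [0.48219003 0.02489114 0.16290993] [-1.79993238e+02 -1.18251371e-01  1.76573059e+02] [0.40482197 0.04803491 0.19180503] 0.061499573020227426
```

View pics/c7.png

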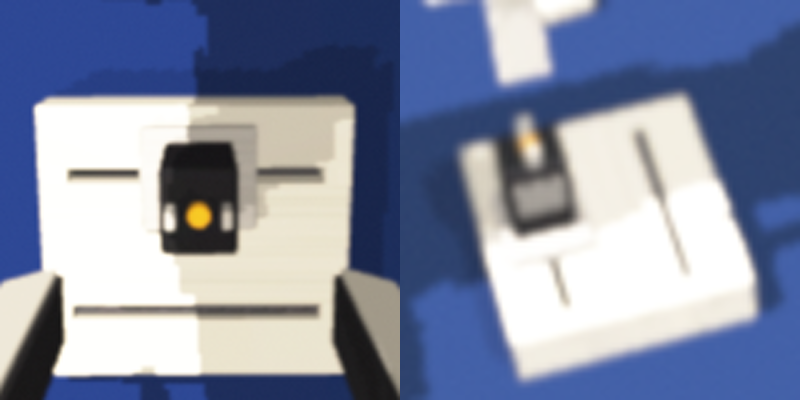

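The gauge stands upright in the near channel. In the side crop the brass tail (row ~140) is below the fork tips (row ~115). Probe travel was about 3.8 mm, so the channel is about 14 mm deep and the flag goes LEFT. I move toward the flag with the fingers closing.

Run:
```python
from h import *
print(go([.528,.2,.16],184.3))
```

```text
(array([-35.71, 177.54,   2.02]), array([ 0.01, -0.22, -7.72]))
```

Request:
move_arm --targets '[[[-10,50,0],[0,0,-3],-1],[[-22,110,2],[0,0,-7.7],-1],[[-35.7,177.5,2],[0,0,-7.7],-1],[[-35.7,177.5,2],[0,0,-7.7],-1],[[-35.7,177.5,2],[0,0,-7.7],-1],[[-35.7,177.5,2],[0,0,-7.7],-1],[[-35.7,177.5,2],[0,0,-7.7],-1],[[-35.7,177.5,2],[0,0,-7.7],-1]]'

```text
time: 19.65
tool_pos: [0.5292, 0.1989, 0.1626]
ee_rot: [-3.141, 0.0, -3.069]
wrist_force: [-0.1, -0.6, -0.5]
width: 0.0004
```

Run:
```python
from h import *
o,im=snap('wrist','w8.png'); print(o['time'],o['tool_pos'],np.degrees(o['ee_rot']),o['width'])
```

```text
19.65 [0.52920623 0.19893763 0.16263827] [-1.79992813e+02  2.66593685e-02 -1.75812476e+02] 0.00036140035100462955
```

View pics/w8.png

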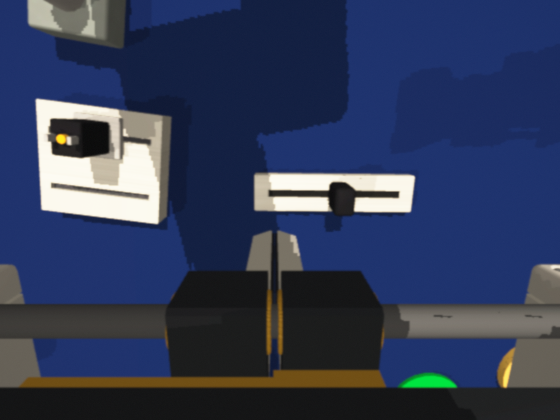

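The track lies horizontal in the view, from (254,173) to (414,213), so the tool is aligned with it. The slider grip is at (343,200), and the gauge still stands on the block at left.

Run:
```python
from h import *
o=status.get_obs(); c=cam('wrist',o); R=rot(o['ee_rot'])
for n,uv,z in [('trackL',(254,193),.014),('trackR',(414,193),.014),('topctr',(343.5,203),.054),('topleft',(331,203),.054),('trk',(334,193),.014)]:
    P=onz(c,uv,z); print(n,P.round(4),(R.T@(P-o['tool_pos'])*1000).round(1))
```

```text
trackL [0.5304 0.1783 0.014 ] [  0.4 -20.8 148.7]
trackR [0.5178 0.3486 0.014 ] [  0.5 149.9 148.6]
topctr [0.525  0.2652 0.054 ] [ -0.6  66.2 108.6]
topleft [0.5259 0.2534 0.054 ] [ -0.6  54.4 108.6]
trk [0.5241 0.2635 0.014 ] [  0.4  64.6 148.6]
```

Request:
move_arm --targets '[[[0,8,50],[0,0,0],-1],[[0,10,105],[0,0,0],-1],[[0,10,136],[0,0,0],-1],[[0,10,136],[0,0,0],-1],[[0,10,136],[0,0,0],-1],[[0,25,136],[0,0,0],-1],[[0,35,136],[0,0,0],-1],[[0,42,136],[0,0,0],-1],[[0,50,136],[0,0,0],-1],[[0,58,136],[0,0,0],-1],[[0,66,136],[0,0,0],-1],[[0,74,136],[0,0,0],-1],[[0,82,136],[0,0,0],-1],[[0,90,136],[0,0,0],-1],[[0,95,136],[0,0,0],-1],[[0,98,136],[0,0,0],-1],[[0,98,136],[0,0,0],-1]]'

```text
time: 21.82
tool_pos: [0.5213, 0.2981, 0.0261]
ee_rot: [3.141, -0.001, -3.067]
wrist_force: [-0.1, 0.5, -0.8]
width: 0.0005
```

Request:
move_arm --targets '[[[0,2,0],[0,0,0],-1],[[0,3,0],[0,0,0],-1],[[0,3,0],[0,0,0],-1]]'

```text
time: 22.2
tool_pos: [0.5212, 0.2996, 0.0261]
ee_rot: [-3.14, -0.001, -3.067]
wrist_force: [-0.7, -4.8, 0.8]
width: 0.0003
```

Request:
move_arm --targets '[[[0,1,0],[0,0,0],-1],[[0,2,0],[0,0,0],-1],[[0,2,0],[0,0,0],-1]]'

```text
time: 22.58
tool_pos: [0.5212, 0.2998, 0.0261]
ee_rot: [-3.136, -0.002, -3.068]
wrist_force: [-1.2, -8.8, 2.4]
width: 0.0004
```

The end stop is reached: the force builds to 8.8 N with no travel, at the predicted place. I back off, rise and check.

Request:
move_arm --targets '[[[0,0.6,0],[0,0,0],-1],[[0,0.6,0],[0,0,0],-1],[[0,-5,0],[0,0,0],-1],[[0,-15,0],[0,0,0],-1],[[0,-20,-40],[0,0,0],-1],[[0,-20,-90],[0,0,0],-1],[[0,-20,-150],[0,0,0],-1],[[0,-20,-170],[0,0,0],-1],[[0,-20,-170],[0,0,0],-1],[[0,-20,-170],[0,0,0],-1]]'

```text
time: 23.82
tool_pos: [0.5223, 0.2825, 0.1945]
ee_rot: [-3.141, -0.003, -3.067]
wrist_force: [-0.3, 1.1, -0.2]
width: 0.0001
```

Run:
```python
from h import *
o,im=snap('wrist','w9.png'); o2,s=snap('side','s9.png'); print(o['time'],o['tool_pos'],o['wrist_force'],o['qvel'].round(3))
cv2.imwrite('pics/c9.png',np.hstack([im[100:300,:,::-1][:, :400],cv2.resize(s[120:270,170:370,::-1],(267,200))]))
```

```text
23.825 [0.52226342 0.2825056  0.19448834] [-0.32689003  1.11575039 -0.17834128] [ 0.002  0.014  0.017 -0.003  0.006  0.   ]
```

View pics/c9.png

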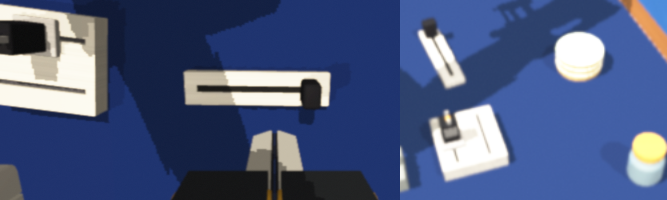

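The flag is at the left end of its track, with the grip at (311,93) and the slot ending beside it. The gauge is still upright on the near channel, and the dishes and jar have not moved. The robot is clear, so I hand in the job.

Run:
```python
from h import *
print(order.close_job())
```

```text
the job is handed in; nothing more can be done
None
```

The job is handed in, at about 24 s of the 66 s allowed; no verdict was reported.

- **Probing:** I set the gauge's probe into the channel nearer the robot and pressed until the foot was flat. I held it for about 1.2 s at 15.7 N on the wrist sensor, or about 18 N on the block once the gauge's weight is added. The foot did not move during the hold, and the gauge was left standing there.
- **Reading:** The probe went in about 3.8 mm, so the channel is about 14 mm deep. The side picture agrees, with the tail below the fork tips.
- **Flag:** I pushed it left (+y) against its end stop. It stopped at the expected place, and the force built to 8.8 N with no further travel.
- **Last checks:** The final pictures show the flag at the left end, the gauge upright, the dishes and jar where they were, and the robot touching nothing.
- **One disagreement:** The block's top came out at 28.3 mm above the table from the camera, against 27.0 mm from where the foot seated. Both are within the stated 22 to 30 mm and do not change the result.

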